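# Close the coaster's curing case

## Task

Two open curing cases stand on the resin bench: one holds a teal coaster, the other is empty. Push the amber sliding door of the case that holds the coaster along its track until it is fully closed against the frame, then let go. Leave the empty case's door open where it is, and do not disturb the coaster inside.

Things in the scene. Friction and masses are not known exactly. Their poses are not given: they have to be found in the camera images.
- door_a (a joint): door of the case holding the coaster, a level amber panel 140 (along travel) x 160 x 6 mm in tracks on the top of a clear case 280 x 180 x 100 mm. Value in m: 0 = closed against the frame, a hard stop; 0.13 = fully open; starts 0.07 to 0.125. It stays where it is left: about 2 N of friction, about 250 g.
- door_a_grip (a point): top centre of this door's handle, 129 mm above the table, moving with the door: an upright black bar on the panel, 12 mm thick along travel, 90 mm wide, 35 mm high; 34 mm of panel lies behind it (-x), 94 mm ahead. x points along the track in the closing direction, away from the robot within 20 degrees; z up. Tracks and frame reach 100 mm above the table.
- door_b_grip (a point): the same point and axes on the identical door of the identical but empty case, which is to stay open as it is. The cases stand side by side; either may be the left one.
- coaster: teal round coaster with a gilt scalloped edge, 96 mm across, 9 mm thick, lying loose on the floor of the case to be closed, in its far part, seen through the opening; origin at the centre of its underside, z up. Other coasters lie outside the cases on a black-edged mat.

How it is judged (in metres and radians):
At the end, for the whole second after the job is handed in: The door of the case that holds the coaster is closed to within 10 mm of the frame and at rest; the empty case's door is within 15 mm of where it stood; the coaster lies within 20 mm of where it lay (value of joint door_a below 0.01 m and velocity of joint door_a between -0.01 and 0.01 m/s and distance of door_b_grip from where it was at the start of the episode below 0.015 m and distance of coaster from where it was at the start of the episode below 0.02 m); the robot touches nothing.
It fails at once if the empty case's door is moved more than 15 mm (distance of door_b_grip from where it was at the start of the episode above 0.015 m).
It fails at once if the coaster in the case is moved more than 20 mm (distance of coaster from where it was at the start of the episode above 0.02 m).
It also fails if it takes over 29 s, if anything falls off the work surface, if the arm or the gripper's body presses on something with over 40 N, if the wrist force passes 120 N, or if a joint passes its speed limit or range.

## Robot

A 6-joint arm with a two-finger parallel gripper is mounted at the origin on the work surface. World frame = base frame: x ahead of the robot, y to its left, z up, the work surface at z = 0. Lengths are in mm, angles in rad, forces in N, time in s.
With the tool pointing down it reaches from about 350 to 875 mm from the base axis. Payload 4.2 kg.
Tool frame: the origin (TCP) lies between the finger pads; the fingertips stand 17 mm ahead of it and the grasp point (between the pads) lies 2 mm behind it (nose_length is the distance from the TCP to the fingertips, in mm); z points along the fingers, y is the direction in which the jaws open and shut (so a half turn about z gives the same grasp; the last joint's range is limited). The gripper opens to 85 mm and grips with 20 to 120 N. Pads are 22 mm wide; open, the fingers measure 114 mm over their backs; the gripper's body (76 mm by 85 mm) begins 54 mm behind the grasp point. The pads swing forward as they close: fully open they stand 13 mm farther back than shut.
Start: joints at [-1.018, 0.385, 0.008, 0, -1.194, -0.259], TCP at [181.011, -598.193, 248.312] pointing down, gripper open.
Joint ranges: [-3.14, 3.14], [-1.21, 2.06], [-1.07, 1.41], [-3.16, 2.05], [-2.99, -0.16], [-3.1, 3.1]. Speed limits (rad/s): [2.79, 2.79, 3.14, 3.14, 3.14, 3.14].

## Interface

Orientations are given as a unit quaternion [x, y, z, w].
In Python, from bench import * gives the robot as it stands.
- The arm moves only by the tool jog_arm, never from a script. Its argument "increments" is a list of rows, each a list of 4 numbers: the shift along the tool's x, y, z in m, then the turn about the tool's z in degrees. A call has 1 to 10 rows; each row is the pose to reach, as a shift and turn from the pose measured when the call began, along the tool's axes at that moment; what a row does not reach only later rows make up. A row lasts 1/8 s, in which the tool goes at most 62.5 mm and 10.7 degrees, less where a joint would pass 70% of its speed; a pose out of reach is approached as far as the arm can. A call with a gripper value outside its range is refused whole. "hand" is the gripper's target within -1 to 1 (fully open at 1, half-way at 0, shut at -1), set as the call begins (left out, the last holds). The fingers move at their own pace and stop on an object; the grip force is fixed at half the most. Time passes only in rows, so rows that repeat a pose let the fingers close. It gives the time, the measured TCP pose, the force and the opening at its end, in the units of the state.
- read_state(): the state, without advancing time (a new reading comes with each control period).
- get_image(name): name is "scene" or "top"; returns the picture (400x640x3 uint8, red, green, blue); there is no depth.
- calibration(name): a dict with "fx", "fy", "cx", "cy" (pixels), "position" and "rotation" of the camera in the world. Camera axes: x right, y up, looking along -z (the intrinsics and any distortion apply to the point x, -y, -z); pixel columns grow to the right and rows downward; lengths in mm; the calibration is good to about 2 mm. A picture is of the moment at which its call begins. calibration takes no time and is no camera call.
- job_done(): hands the job in, once; it reports no verdict.
The state is a dict: "clock": time; "joints": joint angles; "joint_vel": joint speeds; "joint_efforts": joint torques, N m; "position": TCP position; "ee_rot": TCP orientation; "contact_force": force on the tool from outside, world axes, zero at the start; "wrist_torque": the same for the moment, N m; "gripper_width": finger opening in mm.
Only numpy, scipy, OpenCV 4.12 (cv2) and the standard library are available. Lean on these libraries where they do the work, as an engineer would, in place of code of your own. Each camera call takes 0.05 s, during which the arm holds its last target.

## Working session

There is one attempt and no reset: what is moved stays moved. The work goes in short steps, Python scripts to look and compute and a tool call to move; the robot and the scene stay as the last step left them, time stands still between calls to the robot, and variables do not carry over. Pictures are saved under pics/ and viewed, and the job is handed in when it is done.

Besides the shell and the picture viewer there is one more tool, called after "Emit:" in YAML: its name, and indented under it one key for each argument. jog_arm: Moves the arm, as the interface text tells. Its arguments: {"type":"object","properties":{"increments":{"type":"array"},"hand":{"type":"number"}},"required":["increments"]}

```bash
mkdir -p pics
python3 - <<'E'
from bench import *
import cv2
for n in ("scene","top"):
    im=get_image(n); cv2.imwrite(f"pics/{n}0.png",im[:,:,::-1]); c=calibration(n); print(n,c)
s=read_state(); print(s)
E
```

```text
scene {'fx': 408.2779074237784, 'fy': 408.2779074237784, 'cx': 315.41487819580914, 'cy': 201.38154502040186, 'position': array([1110.89500974, -102.86656385,  544.58109024]), 'rotation': array([0.31340636, 0.25716903, 0.58608625, 0.70152937])}
top {'fx': 446.63303505801514, 'fy': 446.63303505801514, 'cx': 313.45023003425126, 'cy': 196.54641286527496, 'position': array([543.2682012 ,   6.46954213, 808.99678068]), 'rotation': array([-0.05113629,  0.04688257,  0.71209116, -0.69865104])}
{'clock': 0.1, 'joints': array([-1.01838653e+00,  3.85492955e-01,  6.75233405e-03, -3.97492496e-04,
       -1.19397966e+00, -2.58609489e-01]), 'joint_vel': array([-0.00302317, -0.00249148,  0.00379205,  0.00208776,  0.00157636,
        0.00052545]), 'joint_efforts': array([-6.85631494e-04, -3.93318701e+01,  1.88928097e+01,  4.19790387e+00,
       -2.62859387e-03,  5.37406237e-06]), 'position': array([ 180.87123966, -597.75330105,  247.32449197]), 'ee_rot': array([-1.46299791e-01,  9.89239815e-01,  9.56835914e-04, -2.09736889e-04]), 'contact_force': array([-0.27136622, -0.36112882,  0.53962948]), 'wrist_torque': array([-0.00683873,  0.06013855,  0.02124902]), 'gripper_width': 85.48239216678836}
```

View pics/scene0.png

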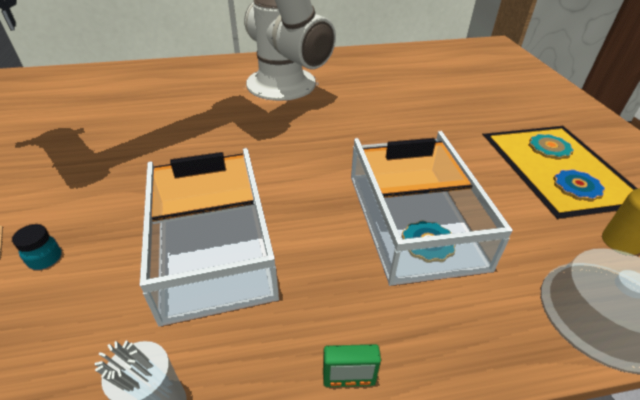

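View pics/top0.png

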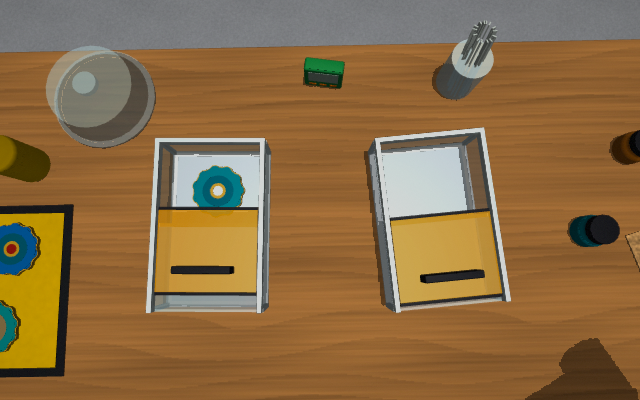

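The top view shows the coaster at (218,190), in the left case (+y). That case's handle is at about (202,270) and its door's front edge is at row 208. The empty case is on the right, with its handle at (452,276). Next I'll measure both.

```bash
cat > h.py <<'E'
import numpy as np, cv2
from bench import *
from scipy.spatial.transform import Rotation as R
def ray(n,uv,z):
    c=calibration(n); uv=np.atleast_2d(uv).astype(float)
    d=np.c_[(uv[:,0]-c['cx'])/c['fx'],-(uv[:,1]-c['cy'])/c['fy'],-np.ones(len(uv))]
    d=R.from_quat(c['rotation']).apply(d); p=c['position']
    return p+d*((z-p[2])/d[:,2])[:,None]
def black(im,x0,x1,y0,y1):
    m=np.zeros(im.shape[:2],np.uint8); m[y0:y1,x0:x1]=(im[y0:y1,x0:x1].max(2)<60)*255
    k,l,st,ce=cv2.connectedComponentsWithStats(m); i=1+np.argmax(st[1:,4]); 
    ys,xs=np.nonzero(l==i); return cv2.minAreaRect(np.c_[xs,ys].astype(np.float32)),st[i]
E
python3 - <<'E'
from h import *
im=cv2.imread('pics/top0.png')
for b in ((165,240,258,285),(412,492,262,292)):
    r,st=black(im,*b); print(r,st)
    print(ray('top',cv2.boxPoints(r),129).round(1).tolist(), ray('top',r[0],129).round(1))
ims=cv2.imread('pics/scene0.png')
for b in ((375,445,130,165),(160,235,145,182)):
    r,st=black(ims,*b); print(r,st, ray('scene',r[0],112).round(1))
# frame/door points
print('frame outer corners z100', ray('top',[[155,140],[268,140],[147,312],[267,312]],100).round(1).tolist())
print('door front edge z94', ray('top',[[159,208],[258,209]],94).round(1).tolist(),'rear',ray('top',[[156,293],[256,294]],94).round(1).tolist())
cr=np.hstack([cv2.resize(im[120:320,135:280],None,fx=4,fy=3.0*0+3,interpolation=cv2.INTER_NEAREST)]); cv2.imwrite('pics/crop.png',cr[:600])
E
```

```text
((202.0, 269.5), (7.0, 62.0), 90.0) [171 266  63   8 499]
[[536.7, 226.4, 129.0], [535.0, 132.8, 129.0], [524.6, 132.8, 129.0], [526.3, 226.2, 129.0]] [[530.6 179.5 129. ]]
((451.87127685546875, 275.7128601074219), (8.557318687438965, 64.08038330078125), 84.2894058227539) [420 270  65  13 542]
[[517.0, -147.1, 129.0], [524.7, -243.0, 129.0], [512.1, -243.4, 129.0], [504.5, -147.7, 129.0]] [[ 514.6 -195.3  129. ]]
((410.8811950683594, 148.192626953125), (16.477502822875977, 49.34197998046875), 84.80557250976562) [387 139  49  20 766] [[528.2 186.5 112. ]]
((197.6599884033203, 164.6199951171875), (17.819091796875, 52.60874557495117), 81.8698959350586) [171 153  54  24 912] [[ 511.8 -199.1  112. ]]
frame outer corners z100 [[740.8, 267.3, 100.0], [737.0, 82.3, 100.0], [466.6, 271.3, 100.0], [463.3, 85.1, 100.0]]
door front edge z94 [[629.3, 259.6, 94.0], [624.6, 99.6, 94.0]] rear [[494.8, 260.3, 94.0], [490.4, 102.9, 94.0]]
```

View pics/crop.png

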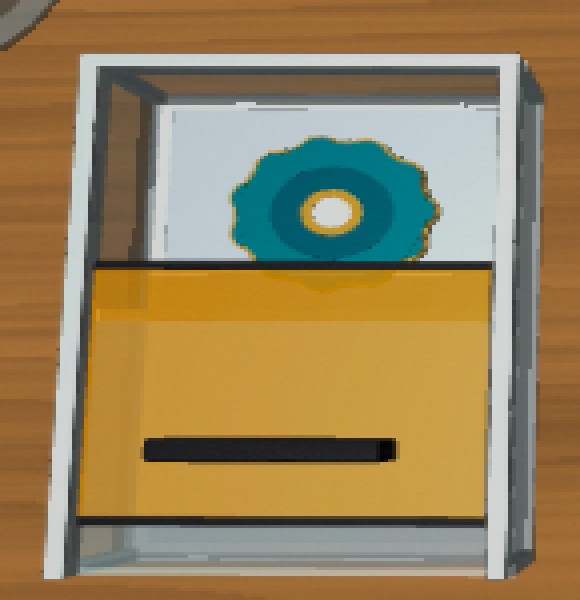

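Emit:
jog_arm:
  hand: -1
  increments:
    - [-0.02,0.025,0,2]
    - [-0.05,0.063,0,4]
    - [-0.085,0.107,0,6]
    - [-0.12,0.151,0,8]
    - [-0.155,0.195,0,10]
    - [-0.19,0.239,0,12]
    - [-0.225,0.283,0,14]
    - [-0.26,0.327,0,16]
    - [-0.295,0.371,0,17.8]
    - [-0.32,0.402,0,17.8]

```text
clock: 1.35
position: [371.0, -118.3, 248.1]
ee_rot: [0.008, 1.0, 0.001, -0.0]
contact_force: [0.2, -0.6, -0.4]
gripper_width: -0.3
```

```bash
cat > rel.py <<'E'
from h import *
import sys
s=read_state(); r=R.from_quat(s['ee_rot'])
t=np.array(list(map(float,sys.argv[1:4])))
x=r.as_matrix()[:,0]
print('clock',s['clock'],'pos',s['position'].round(1),'F',s['contact_force'].round(1),'w',s['gripper_width'],'xhead',np.degrees(np.arctan2(x[1],x[0])).round(2))
print('shift m',(r.inv().apply(t-s['position'])/1000).round(4))
E
python3 rel.py 488 180 247
```

```text
clock 1.35 pos [ 371.  -118.3  248.1] F [ 0.2 -0.6 -0.4] w -0.2684330890019368 xhead 179.11
shift m [-0.1124  0.3001  0.0017]
```

Emit:
jog_arm:
  increments:
    - [-0.012,0.032,0,0]
    - [-0.03,0.08,0,0]
    - [-0.05,0.133,0,0]
    - [-0.07,0.186,0,0]
    - [-0.088,0.234,0,0]
    - [-0.102,0.272,0,0]
    - [-0.11,0.293,0,0]
    - [-0.112,0.3,0,0]
    - [-0.112,0.3,0,0]
    - [-0.112,0.3,0,0]

```text
clock: 2.6
position: [487.2, 178.8, 248.8]
ee_rot: [0.008, 1.0, 0.001, -0.0]
contact_force: [-0.9, 0.5, 0.5]
gripper_width: 0.1
```

```bash
python3 rel.py 490 180 126;python3 -c "
from h import *
cv2.imwrite('pics/s1.png',get_image('scene')[:,:,::-1])"
```

```text
clock 2.6 pos [487.2 178.8 248.8] F [-0.9  0.5  0.5] w 0.05308145093421135 xhead 179.05
shift m [-0.0028  0.001   0.1228]
```

View pics/s1.png

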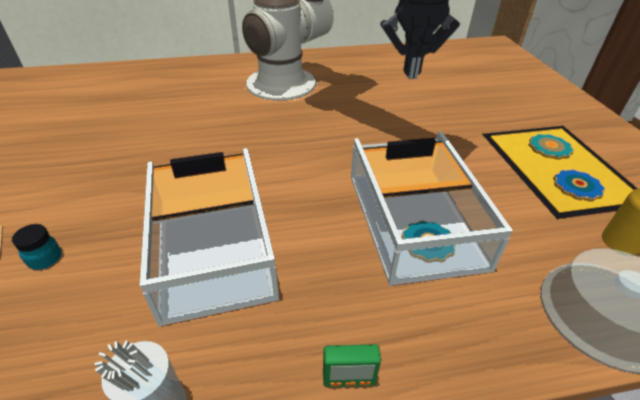

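The scene view shows the shut fingers at (413,72), above and behind the coaster case's handle at (411,148). I'll lower them behind the handle now.

Emit:
jog_arm:
  increments:
    - [0,0.001,0.02,0]
    - [0,0.001,0.05,0]
    - [0,0.001,0.08,0]
    - [0,0.001,0.105,0]
    - [0,0.001,0.117,0]
    - [0,0.001,0.122,0]
    - [0,0.001,0.122,0]

```text
clock: 3.52
position: [487.6, 180.2, 127.4]
ee_rot: [0.008, 1.0, 0.001, 0.0]
contact_force: [0.0, 0.7, -0.0]
gripper_width: 0.4
```

```bash
python3 rel.py 512 180 126;python3 -c "
from h import *
cv2.imwrite('pics/s2.png',get_image('scene')[:,:,::-1]);cv2.imwrite('pics/t2.png',get_image('top')[:,:,::-1])"
```

```text
clock 3.525 pos [487.6 180.2 127.4] F [ 0.   0.7 -0. ] w 0.39067195616185624 xhead 179.04
shift m [-0.0244  0.0002  0.0015]
```

View pics/t2.png

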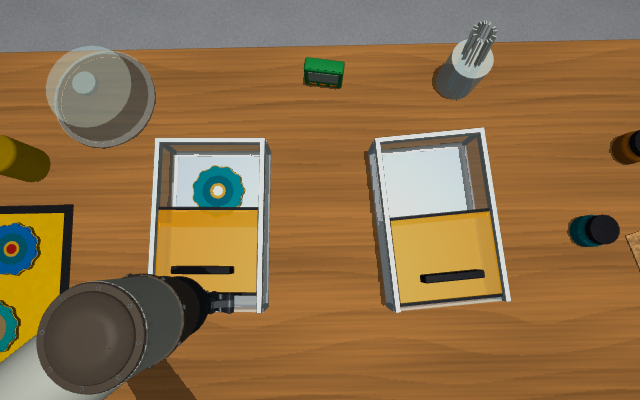

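View pics/s2.png

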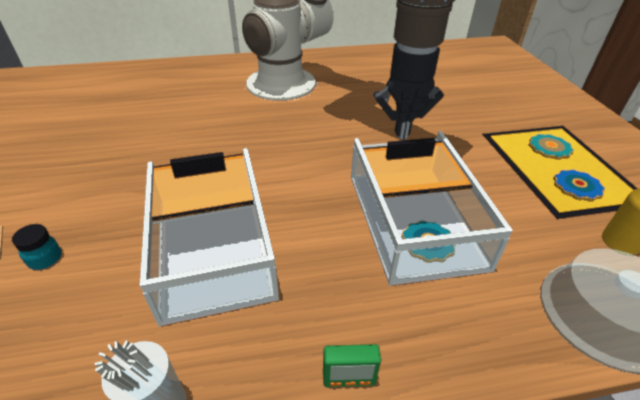

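Fingers sit behind the handle at x≈488, and the scene view shows them at (404,130). I'll push steadily and stop short of the expected end.

Emit:
jog_arm:
  increments:
    - [-0.006,0,0.001,0]
    - [-0.014,0,0.001,0]
    - [-0.022,0,0.001,0]
    - [-0.032,0,0.001,0]
    - [-0.044,0,0.001,0]
    - [-0.056,0,0.001,0]
    - [-0.068,0,0.001,0]
    - [-0.08,0,0.001,0]
    - [-0.088,0,0.001,0]
    - [-0.09,0,0.001,0]

```text
clock: 4.88
position: [578.2, 178.8, 126.6]
ee_rot: [0.009, 1.0, 0.002, 0.0]
contact_force: [-2.4, -0.7, 0.7]
gripper_width: -0.2
```

```bash
python3 rel.py 616 178 126;python3 -c "
from h import *
cv2.imwrite('pics/s3.png',get_image('scene')[:,:,::-1]);cv2.imwrite('pics/t3.png',get_image('top')[:,:,::-1])"
```

```text
clock 4.875 pos [578.2 178.8 126.6] F [-2.4 -0.7  0.7] w -0.2413535605254927 xhead 179.02
shift m [-0.0378 -0.0001  0.0007]
```

View pics/t3.png

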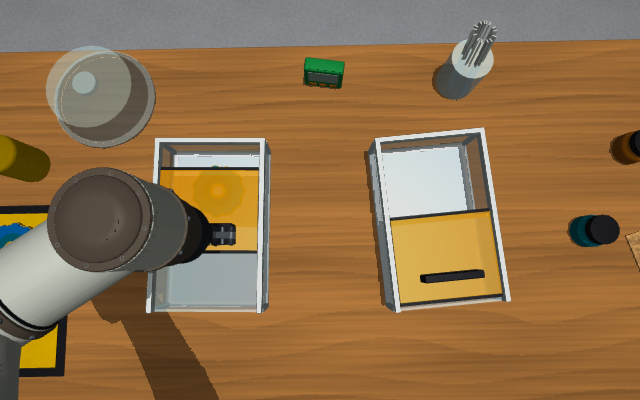

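View pics/s3.png

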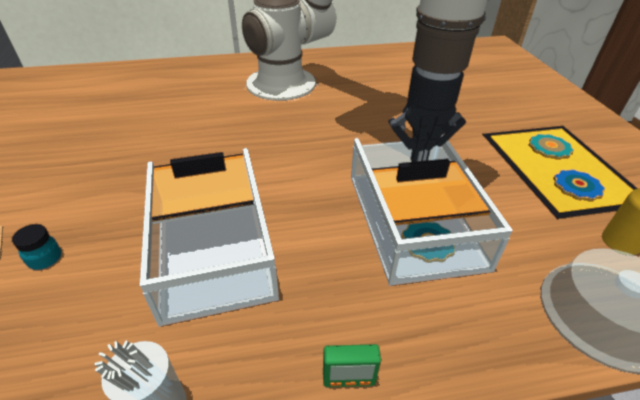

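The door has moved about 64 mm. Its front edge is at row 168 and the frame's inner edge is near row 142, leaving about 40 mm. The force is 2.4 N, which is just friction.

Emit:
jog_arm:
  increments:
    - [-0.006,0,0,0]
    - [-0.013,0,0,0]
    - [-0.02,0,0,0]
    - [-0.026,0,0,0]
    - [-0.03,0,0,0]
    - [-0.033,0,0,0]
    - [-0.034,0,0,0]

```text
clock: 5.85
position: [612.4, 178.5, 126.9]
ee_rot: [0.008, 1.0, 0.002, 0.001]
contact_force: [-1.7, -1.0, 0.7]
gripper_width: -0.3
```

Emit:
jog_arm:
  increments:
    - [-0.002,0,0,0]
    - [-0.004,0,0,0]
    - [-0.004,0,0,0]

```text
clock: 6.22
position: [616.7, 178.5, 126.8]
ee_rot: [0.008, 1.0, 0.002, 0.001]
contact_force: [-0.9, -1.1, 0.5]
gripper_width: 0.4
```

```bash
python3 rel.py 618 178 126;python3 -c "
from h import *
im=get_image('top')[:,:,::-1]
cv2.imwrite('pics/t4.png',cv2.resize(im[120:320,135:280],None,fx=4,fy=3,interpolation=cv2.INTER_NEAREST))"
```

```text
clock 6.225 pos [616.7 178.5 126.8] F [-0.9 -1.1  0.5] w 0.42891128159641917 xhead 179.04
shift m [-0.0013 -0.0005  0.0008]
```

View pics/t4.png

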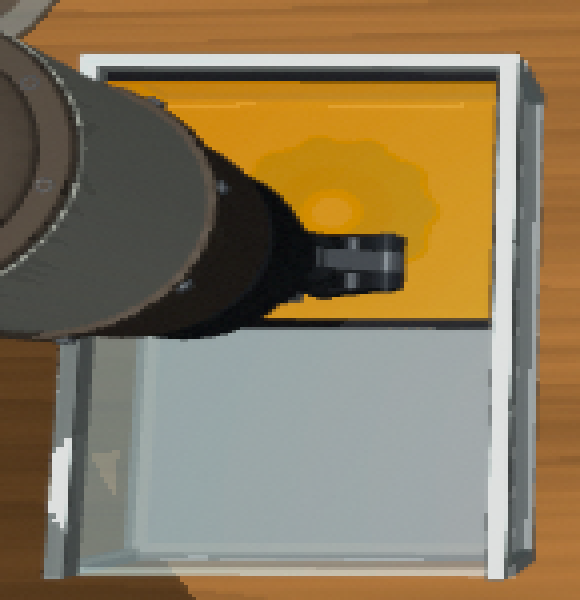

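The door's front edge is now within a few mm of the frame bar. I'll creep on until I feel the stop.

Emit:
jog_arm:
  increments:
    - [-0.002,0,0,0]
    - [-0.003,0,0,0]
    - [-0.003,0,0,0]

```text
clock: 6.65
position: [618.3, 178.5, 126.9]
ee_rot: [0.008, 1.0, 0.002, -0.0]
contact_force: [-6.0, 0.3, 3.2]
gripper_width: -0.0
```

Emit:
jog_arm:
  increments:
    - [-0.001,0,0,0]
    - [-0.002,0,0,0]
    - [-0.002,0,0,0]

```text
clock: 7.02
position: [618.3, 178.5, 126.9]
ee_rot: [0.008, 1.0, 0.001, -0.002]
contact_force: [-8.2, 0.6, 4.6]
gripper_width: -0.1
```

The force rises while the position stays at 618.3, so the door is on its stop. Backing off and lifting clear.

Emit:
jog_arm:
  increments:
    - [0.006,0,0,0]
    - [0.016,0,0,0]
    - [0.022,0,-0.003,0]
    - [0.024,0,-0.03,0]
    - [0.024,0,-0.06,0]
    - [0.024,0,-0.09,0]
    - [0.024,0,-0.12,0]
    - [0.05,0,-0.13,0]
    - [0.09,0,-0.13,0]
    - [0.13,0,-0.13,0]

```text
clock: 8.28
position: [488.0, 180.3, 257.9]
ee_rot: [0.009, 1.0, 0.002, -0.002]
contact_force: [-0.7, 0.8, 0.4]
gripper_width: -0.0
```

Emit:
jog_arm:
  increments:
    - [0.03,-0.01,0,0]
    - [0.06,-0.04,0,0]
    - [0.08,-0.08,0,0]
    - [0.09,-0.12,0,0]
    - [0.095,-0.15,0,0]
    - [0.1,-0.17,0,0]
    - [0.1,-0.18,0,0]
    - [0.1,-0.18,0,0]

```text
clock: 9.28
position: [385.2, 1.9, 257.8]
ee_rot: [0.009, 1.0, 0.002, -0.001]
contact_force: [0.1, 0.1, 0.7]
gripper_width: -0.2
```

```bash
python3 rel.py 400 0 247;python3 -c "
from h import *
im=get_image('top')[:,:,::-1]
cv2.imwrite('pics/t5.png',im)
r,st=black(im,412,492,262,292); print(r,ray('top',r[0],129))
r,st=black(im,165,250,190,225); print(r,ray('top',r[0],129))"
```

```text
clock 9.275 pos [385.2   1.9 257.8] F [0.1 0.1 0.7] w -0.17368531669265075 xhead 178.97
shift m [-0.0149 -0.0016  0.0108]
((451.87127685546875, 275.7128601074219), (8.557318687438965, 64.08038330078125), 84.2894058227539) [[ 514.56979633 -195.25558402  129.        ]]
((204.5, 201.5), (9.0, 61.0), 90.0) [[633.83919008 177.33149884 129.        ]]
```

View pics/t5.png

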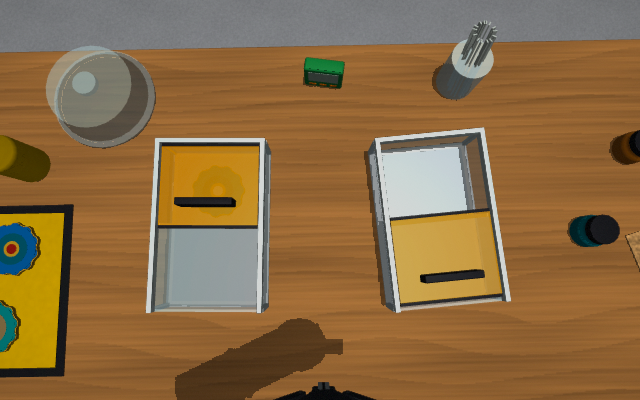

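The left door is shut against the far bar, with its handle at (204,201). The coaster still shows through it at (218,190), and the empty case's handle hasn't moved from (452,276).

```bash
python3 -c "
from bench import *
print(job_done())"
```

```text
the job is handed in; nothing more can be done
None
```

I closed the door of the case holding the coaster (the left one) and handed the job in at about 9.3 s. I pushed its handle from behind with the shut fingers for about 103 mm. At TCP x = 618 mm it stopped moving and the force rose to about 8 N, well above the 2 N of friction. I then backed off, lifted clear and moved the arm away.

The last top picture agreed with this:
- **Closed door:** the panel is flush against the far frame.
- **Empty case:** its door handle is at exactly the same pixels as at the start.
- **Coaster:** it shows through the closed door at the same place as before, about (218,190), judged by eye.
- **Robot:** it touches nothing, with contact force under 1 N.

No check failed. The first handle position differed by about 7 mm between the two cameras, which did not matter because I found the stop by touch.

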